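# Fit the drive unit and the splined stem of a rotating striker stand

## Robot

A 6-joint arm with a two-finger parallel gripper is mounted at the origin on the work surface. World frame = base frame: x ahead of the robot, y to its left, z up, the work surface at z = 0. Lengths are in m, angles in rad, forces in N, time in s.
With the tool pointing down it reaches from about 0.35 to 1 m from the base axis. Payload 7.1 kg.
Tool frame: the origin (TCP) lies between the finger pads; the fingertips stand ahead of it and the grasp point (between the pads) lies 3 mm ahead of it (ctrl.tip_reach is the z of the fingertips in the tool frame, in m); z points along the fingers, y is the line along which they close (so a half turn about z gives the same grasp; the last joint's range is limited). The gripper opens to 85 mm and grips with 20 to 120 N. Pads are 22 mm wide; open, the fingers measure 114 mm over their backs; the gripper's body (76 mm by 85 mm) begins 54 mm behind the grasp point. The pads swing forward as they close: fully open they stand 13 mm farther back than shut.
Start: joints at [-1.159, 0.423, 1.63, -0, 1.089, -0.019], TCP at [0.261, -0.568, 0.253] pointing down, gripper open.
Joint ranges: [-3, 3], [-0.9, 2.11], [0.09, 2.58], [-1.31, 4.45], [0.11, 2.69], [-2.54, 2.54]. Speed limits (rad/s): [2.39, 2.39, 3.01, 3.14, 3.14, 3.14].

## Interface

Orientations are given as a unit quaternion [w, x, y, z].
In Python, from station import ctrl gives the robot as it stands.
- The arm moves only by the tool send_rows, never from a script. Its argument "increments" is a list of rows, each a list of 7 numbers: the shift along the tool's x, y, z in units of 750 mm (1.0 is 750 mm), then the turn, a rotation vector about the tool's x, y, z in units of 30 degrees (1.0 is 30 degrees), then the opening, from -1 (shut) to 1 (fully open). In form: [[tx, ty, tz, wx, wy, wz, claw], ...]. A call has 1 to 12 rows; each row shifts and turns the commanded pose from where the row before left it, along the tool's axes as they then stand; what a row does not reach is not made up. A row lasts 1/8 s, in which the tool goes at most 62.5 mm and 10.7 degrees, less where a joint would pass 70% of its speed; a pose out of reach is approached as far as the arm can. A call with a number of a shift or a turn outside -1 to 1 is refused whole. A call with a gripper value outside its range is refused whole. The fingers move at their own pace and stop on an object; "force" is the grip in N (left out, the last holds). Time passes only in rows, so rows that do not move let the fingers close. It gives the time, the measured TCP pose, the force, the opening and the grip force at its end, in the units of the state.
- ctrl.read_state(): the state, without advancing time (a new reading comes with each control period).
- ctrl.camera(name): name is "side" or "top"; returns a dict with "color" (420x560x3 uint8, red, green, blue), "z_map" (420x560 float32, m along the optical axis (not along the pixel's ray), 0 where there is no reading), "K" (3x3 intrinsics, pixels), "dist" ([k1, k2, p1, p2, k3] as OpenCV has them; the pictures are not rectified), "rvec" (rotation vector, rad) and "tvec" (3), from world to camera coordinates, as OpenCV has them. Camera axes: x right, y down, z forward; pixel columns grow to the right and rows downward; lengths in m; the calibration is good to about 2 mm. A picture is of the moment at which its call begins.
- ctrl.close_job(): hands the job in; it is judged then, once.
The state is a dict: "clock": time; "q": joint angles; "dq": joint speeds; "joint_efforts": joint torques, N m; "tool_pos": TCP position; "ee_rot": TCP orientation; "wrist_force": force on the tool from outside, world axes, zero at the start; "ft_torque": the same for the moment, N m; "gripper_width": finger opening in m; "gripper_force": force on a finger pad.
Only numpy, scipy, OpenCV 4.12 (cv2) and the standard library are available. Lean on these libraries where they do the work, as an engineer would, in place of code of your own. Each camera call takes 0.05 s, during which the arm holds its last target. There are 200 camera calls.

## Task

Get the rotating striker stand ready: drop the plug-in drive unit into the pocket of the rosewood plinth until it is fully seated, swing the brass locking lever shut against its stop over the unit's shoulder, then take the striker stem from its wooden rest, turn it until its cross splines mesh with the slots of the drive hub and slide it down until its brass collar sits flush on the hub. The hub's spring pushes the stem back up, so keep hold of it and keep pressing it down: finish while still holding it fully home, so that the grub screw can be tightened. Leave the coins, the tin cup and the cased striker where they are.

Things in the scene. Friction and masses are not known exactly. Their poses are not given: they have to be found in the camera images.
- plinth: Base of the rotating striker stand, fixed to the shelf: rosewood block 140 (x) x 216 (y) x 36 mm high with brass trim. Origin: centre of its underside, z up. In the middle of its top is the drive unit's pocket, 47 (x) x 69 (y) mm, 26 mm deep (pocket floor 10 mm above the origin).
- lock_lever (a joint): Brass locking lever on the plinth, on a vertical pivot, rad: 0 = shut against its stop (arm along the plinth's +x, across the unit's shoulder), growing as it swings out towards the plinth's +y, to 1.5; starts open. Stays where it is left; about 1 N at the knob moves it. Arm 9 mm wide, 5 mm thick, underside 37 mm above the plinth's underside, 2 mm above a seated unit's shoulder.
- lever_knob (a point): Centre, 14 mm above the arm's underside, of the upright round black knob at the lever's free end: 12 mm in diameter, its top 10 mm above this point. 72 mm from the pivot axis.
- lever_pivot (a point): The lever's pivot axis at the arm's underside: at x -30, y +27, z +37 mm in the plinth's frame.
- drive_unit: Loose plug-in unit, 0.22 kg, upright on the shelf: grey block 44 (x) x 66 (y) x 25 mm high (lowest 4 mm stepped in 2 mm all round), on its middle an aluminium tower 40 x 40 mm, 26 mm high: grip that. Origin: centre of underside, z up. Fits the pocket either way round, long side along the plinth's y; seated, its origin is 10 mm above the plinth's, the tower 25 mm proud of the plinth's top.
- drive_hub: Brass hub of the drive unit, 32 mm in diameter, flush with the tower's top. Origin: centre of its top face, on the tower's axis, 51 mm above the unit's underside, z up. Two crossing slots, 7.2 mm wide, 24 mm deep, run across it along its own x and y. It may stand at any angle to the unit; its gearbox holds it (turns only if forced, above 0.2 N m).
- spring_pin (a joint): Sprung pin at the bottom of the hub, m: 0 = up, its top 18 mm below the hub's top face; grows as it is pressed down, to 0.010. Force about 2.7 N at 0, rising 0.9 N per mm: the stem when home presses it 6 mm, about 8 N.
- striker_stem: Loose stem, 0.14 kg, 86 mm tall, upright in its rest. Origin: tip of the foot, z up. 0-24 mm: steel foot, cross of splines 5 mm thick, 22 mm across, along its x and y (lowest 4 mm: 3 thick, 19 across; any quarter turn fits); 24-29: brass collar, diameter 36; shaft, diameter 12; 60-86: pale head 26 (x) x 40 (y), grooved along y: grip across the 26. Home, the origin is 24 mm below the hub's top.
- stem_rest: Fixed rosewood rest, 80 x 80 x 34 mm high, with a plain round hole 27 mm in diameter, 28 mm deep in its middle. The stem's collar lies on its top. Origin: centre of its underside.
- striker_case: Bystander: fixed small rosewood case 110 x 90 x 32 mm, lid propped open on its +y side (its top about 112 mm up), green felt with a round hollow. Origin: centre of its underside.
- white_striker: Bystander: milky white striker, 41 mm in diameter, 9 mm thick, lying loose in the case's hollow. Origin: centre of its underside.
- queen_coin: Bystander: red queen coin, 31 mm in diameter, 8 mm thick, loose on the shelf. Origin: centre of its underside.
- horn_coin: Bystander: brown polished horn coin, 31 mm in diameter, 8 mm thick, loose on the shelf. Origin: centre of its underside.
- tin_cup: Bystander: tin pocket cup, 60 mm in diameter, 45 mm high, loose on the shelf. Origin: centre of its underside.
Not all that is in view belongs to the job. Of the things like the striker_stem, leave any that is blue; of the rest the smaller one is meant. Leave any purple look-alike of the drive_unit alone.

How it is judged:
On the way, in this order (a step that is already met when the one before it is completed fails the run):
1. the drive unit stands fully seated in the plinth's pocket (z of drive_unit in the frame of plinth between 0.008 and 0.0118 m and horizontal distance between drive_unit and plinth below 0.004 m and angle between drive_unit's own z axis and vertical below 0.06 rad and angle between the x axis of drive_unit and the x axis of plinth, either way round below 0.12 rad), for 0.2 s.
2. the locking lever is shut over the seated unit (all of step 1 and value of joint lock_lever below 0.1 rad), for 0.2 s.
At the end, for the whole second after the job is handed in: Unit seated (within 1.8 mm of the pocket floor, upright), lever within 0.1 rad of its stop; stem upright and still, splines meshed in the hub, collar within 2 mm of the hub, sprung pin down 3.5 mm or more, the fingers still on the stem and pressing through the last second (all of step 2 and z of striker_stem in the frame of drive_hub between -0.0265 and -0.022 m and horizontal distance between striker_stem and drive_hub below 0.004 m and angle between striker_stem's own z axis and vertical below 0.07 rad and (angle between the x axis of striker_stem and the x axis of drive_hub, either way round below 0.2 rad or angle between the x axis of striker_stem and the y axis of drive_hub, either way round below 0.2 rad) and value of joint spring_pin above 0.0035 m and contact force between the fingers and striker_stem above 2 N and linear speed of striker_stem below 0.02 m/s and angular speed of striker_stem below 0.2 rad/s); the arm keeps its last pose, push and grip.
It fails at once if the red queen coin is shifted by more than 15 mm (distance of queen_coin from where it was at the start of the episode above 0.015 m).
It fails at once if the horn coin is shifted by more than 15 mm (distance of horn_coin from where it was at the start of the episode above 0.015 m).
It fails at once if the tin cup is shifted by more than 15 mm (distance of tin_cup from where it was at the start of the episode above 0.015 m).
It fails at once if the white striker is shifted by more than 15 mm (distance of white_striker from where it was at the start of the episode above 0.015 m).
It also fails if it takes over 72 s, if anything falls off the work surface, if the arm or the gripper's body presses on something with over 40 N, if the wrist force passes 120 N, or if a joint passes its speed limit or range.

## Working session

There is one attempt and no reset: what is moved stays moved. The work goes in short steps, Python scripts to look and compute and a tool call to move; the robot and the scene stay as the last step left them, time stands still between calls to the robot, and variables do not carry over. Pictures are saved under pics/ and viewed, at most 10 in all, crops included, and the job is handed in when it is done.

Besides the shell and the picture viewer there is one more tool, called by a JSON object that holds its "api" and its "payload", one argument or row to a line. send_rows: Moves the arm, as the interface text tells. Its arguments: {"type":"object","properties":{"increments":{"type":"array","items":{"type":"array","items":{"type":"number"}}},"force":{"type":"number"}},"required":["increments"]}

```bash
ls; mkdir -p pics; cat > h.py <<'E'
import numpy as np, cv2
from station import ctrl
from scipy.spatial.transform import Rotation as R
def cam(n):
    c=ctrl.camera(n); c['R']=cv2.Rodrigues(np.array(c['rvec'],float))[0]; c['t']=np.array(c['tvec'],float).ravel()
    c['K']=np.array(c['K'],float); c['dist']=np.array(c['dist'],float); return c
def rays(c,px):
    u=cv2.undistortPoints(np.array(px,float).reshape(-1,1,2),c['K'],c['dist']).reshape(-1,2)
    d=np.c_[u,np.ones(len(u))]@c['R']; o=-c['R'].T@c['t']; return o,d
def onplane(c,px,z):
    o,d=rays(c,px); s=(z-o[2])/d[:,2]; return o+d*s[:,None]
def depthpts(c,px):
    px=np.array(px,int).reshape(-1,2); o,d=rays(c,px); return o+d*c['z_map'][px[:,1],px[:,0]][:,None]
def cloud(c):
    v,u=np.mgrid[0:420,0:560]; return depthpts(c,np.c_[u.ravel(),v.ravel()]).reshape(420,560,3)
def proj(c,P): return cv2.projectPoints(np.array(P,float).reshape(-1,1,3),c['R'],c['t'],c['K'],c['dist'])[0].reshape(-1,2)
def save(c,n): cv2.imwrite('pics/'+n,c['color'][:,:,::-1])
E
python3 - <<'E'
from h import *
for n in('top','side'):
    c=cam(n); save(c,n+'0.png'); print(n,-c['R'].T@c['t'],c['R'][2],c['K'][0,0])
s=ctrl.read_state(); print(s['tool_pos'],s['ee_rot'],ctrl.tip_reach,s['wrist_force'])
E
```

```text
pics
top [ 0.40350338 -0.0301033   1.15580185] [ 0.10475712  0.02169498 -0.99426117] 458.86213561641017
side [0.39937245 0.85067579 0.61002012] [ 0.14553797 -0.84120496 -0.52076186] 440.9688473772703
[ 0.26079918 -0.56744819  0.25259422] [-7.00380671e-04  9.76891979e-01  2.13732420e-01 -1.52655530e-04] 0.022 [-0.08759126 -0.0548408  -0.35572146]
```

View pics/top0.png

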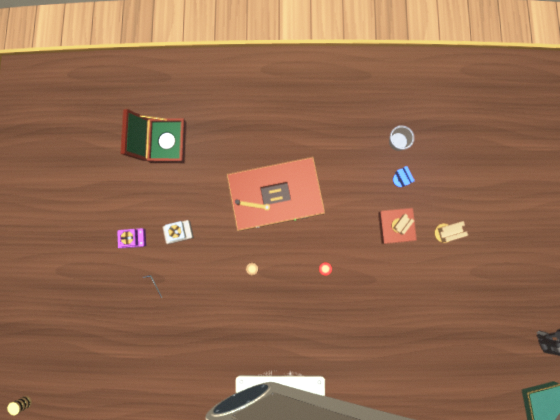

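View pics/side0.png

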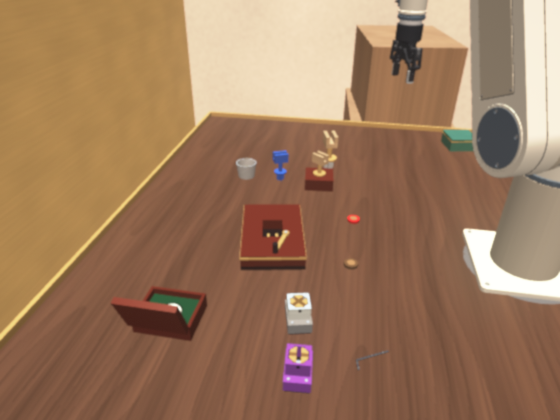

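The top view shows:
- **Plinth:** about (276,194), with the lever at (252,204).
- **Drive units:** grey (177,232) and purple (130,238). The grey one is meant.
- **Stems:** blue (403,177), tan in the rest (400,225), and a larger tan one (452,232). The tan one in the rest fits.
- **Coins:** (252,269) and (325,269). 
- **Cup:** (402,137).

I'll confirm with an enlarged crop and take the first measurements.

```bash
cat > m1.py <<'E'
from h import *
c=cam('top'); s=cam('side')
def cr(c,x,y,w,h,k): return cv2.resize(c['color'][y:y+h,x:x+w,::-1],(w*k,h*k),interpolation=cv2.INTER_CUBIC)
W=np.zeros((600,800,3),np.uint8)
def put(im,x,y): W[y:y+im.shape[0],x:x+im.shape[1]]=im
put(cr(c,110,212,88,40,4),0,0); put(cr(c,378,160,96,90,4),400,0)
put(cr(c,222,150,108,84,3),0,170); put(cr(s,265,120,85,80,4),400,360); put(cr(s,280,285,45,50,4),210,400); put(cr(s,235,200,75,70,2),0,430)
cv2.imwrite('pics/crop0.png',W)
P=cloud(c)
for n,c_,P_ in(('top',c,P),('side',s,cloud(s))):
    hsv=cv2.cvtColor(c_['color'],cv2.COLOR_RGB2HSV)
    tb=P_[(P_[...,2]>-.01)&(P_[...,2]<.01)&(P_[...,0]>.3)&(abs(P_[...,1])<.3)]; print(n,'table z',np.median(tb[:,2]))
    roi={'unit':(.3,.46,.15,.29) ,'plinth':(.4,.62,-.12,.15),'stem':(.3,.5,-.33,-.2),'bigstem':(.3,.5,-.46,-.34)}
    for k,(a,b,e,f) in roi.items():
        m=(P_[...,0]>a)&(P_[...,0]<b)&(P_[...,1]>e)&(P_[...,1]<f)
        for lo,hi in((.015,.03),(.03,.042),(.044,.056),(.056,.075),(.08,.1),(.1,.14)):
            q=P_[m&(P_[...,2]>lo)&(P_[...,2]<hi)]
            if len(q)>8:
                r=cv2.minAreaRect((q[:,:2]*1000).astype(np.float32)); print(n,k,lo,len(q),'z',np.round(np.median(q[:,2]),4),'rect',np.round(r[0],1),np.round(r[1],1),round(r[2],1))
E
python3 m1.py
```

```text
Traceback (most recent call last):
  File "m1.py", line 7, in <module>
    put(cr(c,222,150,108,84,3),0,170); put(cr(s,265,120,85,80,4),400,360); put(cr(s,280,285,45,50,4),210,400); put(cr(s,235,200,75,70,2),0,430)
                                       ~~~^^^^^^^^^^^^^^^^^^^^^^^^^^^^^^^
  File "m1.py", line 5, in put
    def put(im,x,y): W[y:y+im.shape[0],x:x+im.shape[1]]=im
                     ~^^^^^^^^^^^^^^^^^^^^^^^^^^^^^^^^^
ValueError: could not broadcast input array from shape (320,340,3) into shape (240,340,3)
```

```bash
sed -i 's/cr(s,265,120,85,80,4),400,360/cr(s,265,125,85,75,3),400,370/' m1.py; python3 m1.py
```

```text
top table z -0.0006919630793682519
top unit 0.015 91 z 0.0241 rect [446.9 251.3] [22.7 67.2] 0.1
top unit 0.03 22 z 0.0361 rect [453.9 246.7] [18.8 41.4] 13.9
top unit 0.044 93 z 0.05 rect [449.6 251.9] [19.6 41.1] 0.6
top plinth 0.015 77 z 0.0279 rect [546.4   9.9] [128.8 214.9] 12.0
top plinth 0.03 4151 z 0.0352 rect [555.6   9.4] [143.3 218.7] 11.3
top plinth 0.044 18 z 0.045 rect [526.4  66.3] [74.6 10. ] 80.7
top plinth 0.056 21 z 0.0595 rect [531.7 101. ] [10.3  9.7] 88.4
top stem 0.015 60 z 0.0275 rect [ 469.3 -289.7] [62.8 78.4] 2.8
top stem 0.03 579 z 0.034 rect [ 467.9 -290.1] [79.7 64.1] 90.0
top stem 0.056 10 z 0.0719 rect [ 473.9 -279.2] [17.4 35.5] 89.2
top stem 0.08 167 z 0.0945 rect [ 476.4 -292.6] [26.7 39.8] 50.5
top bigstem 0.03 89 z 0.0375 rect [ 459.1 -396.2] [31.2 46.9] 87.0
top bigstem 0.08 179 z 0.0919 rect [ 461.1 -403.7] [32.6 56.5] 22.1
top bigstem 0.1 220 z 0.1128 rect [ 458.4 -403. ] [35.  53.7] 15.0
side table z 0.00020362894466263715
side unit 0.015 140 z 0.025 rect [447.9 280.6] [25.1 20.3] 18.8
side unit 0.03 62 z 0.0365 rect [448.6 263.2] [36.3 20.4]
[... 379 characters left out ...]
7.1 -246.6] [62.6 13.2] 1.4
side stem 0.03 277 z 0.0345 rect [ 470.7 -286.9] [62.1 83.5] 4.1
side stem 0.044 18 z 0.0498 rect [ 478.7 -285. ] [ 9.8 11.4] 89.1
side stem 0.056 34 z 0.0715 rect [ 478.9 -276.6] [23.1 43. ] 84.3
side stem 0.08 133 z 0.0915 rect [ 479.6 -286.2] [28.9 41.7] 56.3
side bigstem 0.015 18 z 0.019 rect [ 455.  -393.8] [22.2 11.5] 62.0
side bigstem 0.03 45 z 0.0375 rect [ 448.  -395.6] [42.3 21.8] 73.5
side bigstem 0.044 17 z 0.0507 rect [ 459.2 -395.9] [15.9 13.6] 7.0
side bigstem 0.056 21 z 0.0635 rect [ 458.1 -391.6] [12.7  9.8] 12.0
side bigstem 0.08 107 z 0.0917 rect [ 459.3 -397.4] [35.7 59.9] 15.8
side bigstem 0.1 107 z 0.1114 rect [ 460.2 -397. ] [35.6 59.1] 17.5
```

View pics/crop0.png

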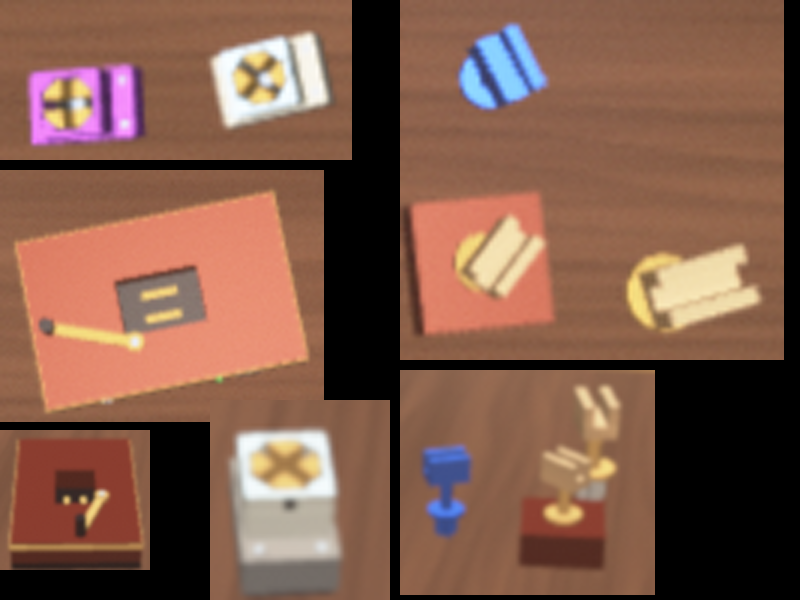

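The crop confirms three things:
- The grey unit is at (177,232), with its hub slots at about 45° to the unit.
- The tan stem in the rest at (400,225) is the smaller one. The loose tan one at (452,232) is bigger and taller, and the blue one at (403,177) is left alone.
- The lever pivot is near (267,207) and its black knob is near (237,202).

Next I'll refine by casting mask outlines onto planes at known heights.

```bash
cat > m2.py <<'E'
from h import *
def rectof(c,mask,z,n):
    k=cv2.findContours(mask.astype(np.uint8),cv2.RETR_EXTERNAL,cv2.CHAIN_APPROX_NONE)[0]
    k=max(k,key=cv2.contourArea).reshape(-1,2)
    p=onplane(c,k,z)[:,:2]*1000
    r=cv2.minAreaRect(p.astype(np.float32)); 
    h=cv2.convexHull(p.astype(np.float32)); M=cv2.moments(h)
    print(n,len(k),'rect',np.round(r[0],1),np.round(r[1],1),round(r[2],1),'cen',round(M['m10']/M['m00'],1),round(M['m01']/M['m00'],1)); return r
def win(x0,y0,x1,y1):
    m=np.zeros((420,560),bool); m[y0:y1,x0:x1]=1; return m
if __name__=='__main__':
  for n in('top','side'):
    c=cam(n); hsv=cv2.cvtColor(c['color'],cv2.COLOR_RGB2HSV).astype(int); H,S,V=[hsv[...,i] for i in range(3)]
    P=cloud(c)
    w=win(155,212,198,250) if n=='top' else win(275,285,325,340)
    m=w&((S<90)|((H>15)&(H<35)))&(P[...,2]>.044); rectof(c,m,.051,n+' tower')
    m=w&(H>15)&(H<35)&(S>90)&(V>150)&(P[...,2]>.044); rectof(c,m,.051,n+' hub')
    w=win(222,150,330,234) if n=='top' else win(235,198,312,272)
    m=w&(P[...,2]>.0315); rectof(c,m,.036,n+' plinth')
    w2=win(257,178,296,212) if n=='top' else win(255,215,290,240)
    m=w2&(V<(130 if n=='top' else 70)); rectof(c,m,.036,n+' pocket')
    w=win(385,205,425,245) if n=='top' else win(300,140,345,180)
    m=w&(P[...,2]>.075)&(P[...,2]<.105); rectof(c,m,.094,n+' head')
    m=w&(P[...,2]>.0325)&(P[...,2]<.045)&(H>15)&(H<32)&(S>70)&(V>120); rectof(c,m,.039,n+' collar')
    w=win(378,205,420,248) if n=='top' else win(295,165,340,195)
    m=w&(P[...,2]>.03); rectof(c,m,.034,n+' rest')
    w=win(222,150,330,234) if n=='top' else win(235,198,312,272)
    m=w&(P[...,2]>.053); rectof(c,m,.061,n+' knob')
E
python3 m2.py
```

```text
top tower 57 rect [461.7 253.8] [38.6 38.7] 14.1 cen 461.6 253.8
top hub 11 rect [473.2 254.9] [ 8.8 10.4] 45.3 cen 472.0 254.8
top plinth 287 rect [556.6   9.6] [145.5 218.2] 11.3 cen 555.9 9.6
top pocket 63 rect [575.1  16. ] [22.  66.4] 29.7 cen 568.6 20.6
top head 49 rect [ 475.6 -290.3] [28.5 45.2] 49.2 cen 476.3 -290.7
top collar 21 rect [ 484.5 -282.4] [ 8.6 26.3] 44.2 cen 485.0 -283.2
top rest 125 rect [ 476.8 -291.9] [78.  82.9] 5.1 cen 476.7 -291.7
top knob 13 rect [531.4 100.6] [9.8 9.7] 0.7 cen 531.8 100.7
side tower 78 rect [462.7 262.4] [40.6 49.1] 13.9 cen 462.4 262.3
side hub 43 rect [463.1 258.7] [26.3 26.3] 52.3 cen 462.8 258.3
side plinth 228 rect [557.5  19.9] [142.3 222.1] 11.4 cen 557.4 19.7
side pocket 48 rect [555.8  29.7] [39.3 24.3] 10.7 cen 556.2 29.3
side head 45 rect [ 476.1 -271.2] [44.6 85. ] 6.3 cen 477.0 -270.6
side collar 28 rect [ 477.4 -287.3] [35.1 31.8] 10.9 cen 477.7 -287.4
side rest 86 rect [ 479.8 -294.4] [ 79.3 107.5] 4.8 cen 478.5 -290.2
side knob 17 rect [534.1 109.9] [10.6 17.8] 10.7 cen 534.2 110.3
```

```bash
cat > go.py <<'E'
import sys; from h import *
# go.py x y z yaw(deg of tool y, mod 180): offsets in tool units
def go(x,y,z,yaw):
    s=ctrl.read_state(); w,a,b,d=s['ee_rot']; r=R.from_quat([a,b,d,w]); p=np.array(s['tool_pos'])
    M=r.as_matrix(); cy=np.degrees(np.arctan2(M[1,1],M[0,1]))
    dy=(yaw-cy+90)%180-90
    t=M.T@(np.array([x,y,z])-p)/.75
    print('pos',p.round(4),'yaw',round(cy,2),'tilt',M[:,2].round(4),'width',round(s['gripper_width'],4),'F',np.round(s['wrist_force'],2),'t',round(s['clock'],2))
    print('shift units',t.round(4),'turn z units',round(-dy/30,4),'q',np.round(s['q'],2))
if __name__=='__main__': go(*map(float,sys.argv[1:5]))
E
python3 go.py .4622 .2555 .25 14.1
```

```text
pos [ 0.261  -0.5678  0.2532] yaw -65.32 tilt [-1.e-04  2.e-04 -1.e+00] width 0.0855 F [ 0.53  0.86 -0.25] t 0.4
shift units [ 0.7022 -0.8854  0.0045] turn z units -2.6472 q [-1.16  0.42  1.63 -0.    1.09 -0.02]
```

{"api": "send_rows", "payload": {
  "increments": [
    [0.04,-0.05,0,0,0,0,1],
    [0.042,-0.053,0,0,0,0,1],
    [0.042,-0.053,0,0,0,0,1],
    [0.042,-0.053,0,0,0,0,1],
    [0.042,-0.053,0,0,0,0,1],
    [0.042,-0.053,0,0,0,0,1],
    [0.042,-0.053,0,0,0,0,1],
    [0.042,-0.053,0,0,0,0,1],
    [0.042,-0.053,0,0,0,0,1],
    [0.042,-0.053,0,0,0,0,1],
    [0.042,-0.053,0,0,0,0,1],
    [0.042,-0.053,0,0,0,0,1]
  ],
  "force": 40
}}

```text
clock: 1.9
tool_pos: [0.4052, 0.0224, 0.2537]
ee_rot: [0.0, 0.977, 0.214, 0.001]
wrist_force: [0.7, -1.4, 0.3]
gripper_width: 0.0852
gripper_force: 0.0
```

{"api": "send_rows", "payload": {
  "increments": [
    [0.042,-0.053,0,0,0,0,1],
    [0.042,-0.053,0,0,0,0,1],
    [0.042,-0.053,0,0,0,0,1],
    [0.042,-0.053,0,0,0,0,1],
    [0.03,-0.038,0,0,0,-0.1,1],
    [0,0,0.01,0,0,-0.33,1],
    [0,0,0.02,0,0,-0.34,1],
    [0,0,0.03,0,0,-0.34,1],
    [0,0,0.02,0,0,-0.34,1],
    [0,0,0.01,0,0,-0.34,1],
    [0,0,0,0,0,-0.34,1],
    [0,0,0,0,0,-0.34,1]
  ]
}}

```text
clock: 3.4
tool_pos: [0.4615, 0.2531, 0.1857]
ee_rot: [-0.0, 0.649, 0.761, -0.0]
wrist_force: [-1.0, 0.3, 0.5]
gripper_width: 0.0853
gripper_force: 0.0
```

```bash
python3 go.py .4622 .2555 .12 14.1; python3 - <<'E'
from h import *
for n in('top','side'):
    c=cam(n); P=cloud(c); s=ctrl.read_state(); p=np.array(s['tool_pos'])
    uv=proj(c,[p+[0,0,-.02],p]); u,v=uv[0].astype(int); print(n,uv)
    cv2.imwrite('pics/g_%s.png'%n,cv2.resize(c['color'][max(0,v-50):v+50,max(0,u-65):u+65,::-1],None,fx=5,fy=5,interpolation=cv2.INTER_CUBIC))
E
```

```text
pos [0.4615 0.2531 0.1857] yaw 9.12 tilt [-1.e-04 -1.e-04 -1.e+00] width 0.0853 F [-1.05  0.27  0.48] t 3.4
shift units [0.003  0.0014 0.0876] turn z units -0.166 q [ 0.48  0.37  1.9  -0.    0.87  0.32]
top [[161.66792788 228.22812116]
 [159.06796331 227.67400813]]
side [[301.63641636 248.12614208]
 [302.06576171 238.41748167]]
```

View pics/g_side.png

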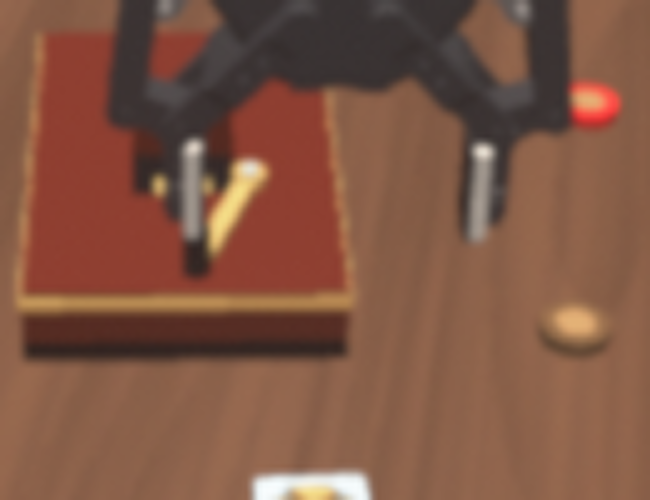

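The side crop shows the open fingertips' midpoint at u≈302.5 against a projected 301.9, so x agrees. The tips sit about 3 px lower than projected, so the side camera reads y slightly high. I'll square up the unit mechanically: pinch it across its y first, then across its x.

{"api": "send_rows", "payload": {
  "increments": [
    [0.001,0.002,0,0,0,-0.35,1],
    [0,0,0.01,0,0,-0.35,1],
    [0,0,0.02,0,0,-0.35,1],
    [0,0,0.02,0,0,-0.35,1],
    [0,0,0.02,0,0,-0.35,1],
    [0,0,0.02,0,0,-0.35,1],
    [0,0,0.02,0,0,-0.35,1],
    [0,0,0.01,0,0,-0.35,1],
    [0,0,0.01,0,0,-0.35,1],
    [0,0,0,0,0,-0.02,1]
  ]
}}

```text
clock: 4.75
tool_pos: [0.4626, 0.254, 0.088]
ee_rot: [-0.0, -0.119, 0.993, -0.0]
wrist_force: [-0.0, -0.1, 0.4]
gripper_width: 0.0856
gripper_force: 0.0
```

```bash
python3 go.py .4622 .2548 .052 104.1
```

```text
pos [0.4626 0.254  0.088 ] yaw 103.64 tilt [-8.e-04 -4.e-04 -1.e+00] width 0.0856 F [-0.   -0.07  0.45] t 4.75
shift units [0.0003 0.0012 0.0479] turn z units -0.0153 q [ 0.48  0.54  1.94  0.    0.67 -1.33]
```

{"api": "send_rows", "payload": {
  "increments": [
    [0,0,0.015,0,0,-0.015,1],
    [0,0.001,0.016,0,0,0,1],
    [0,0,0.016,0,0,0,1],
    [0,0,0,0,0,0,0.2],
    [0,0,0,0,0,0,-0.1],
    [0,0,0,0,0,0,-0.1],
    [0,0,0,0,0,0,-0.3],
    [0,0,0,0,0,0,-0.3],
    [0,0,0,0,0,0,-0.3]
  ],
  "force": 20
}}

```text
clock: 5.88
tool_pos: [0.463, 0.255, 0.0534]
ee_rot: [0.0, -0.125, 0.992, 0.0]
wrist_force: [-0.9, 0.9, 3.9]
gripper_width: 0.0398
gripper_force: 21.4
```

```bash
python3 go.py .4622 .2548 .052 104.1
```

```text
pos [0.463  0.255  0.0534] yaw 104.33 tilt [ 7.e-04  4.e-04 -1.e+00] width 0.0398 F [-0.94  0.85  3.92] t 5.88
shift units [ 0.001  -0.      0.0019] turn z units 0.0077 q [ 0.48  0.6   1.94  0.    0.6  -1.34]
```

{"api": "send_rows", "payload": {
  "increments": [
    [0,0,0,0,0,0,0.3],
    [0,0,-0.004,0,0,0,1],
    [0,0,0,0,0,0,1],
    [0,0,0,0,0,0.33,1],
    [0,0,0,0,0,0.335,1],
    [0,0,0,0,0,0.335,1],
    [0,0,0,0,0,0.335,1],
    [0,0,0,0,0,0.335,1],
    [0,0,0,0,0,0.335,1],
    [0,0,0,0,0,0.335,1],
    [0,0,0,0,0,0.335,1],
    [0,0,0.002,0,0,0.335,1]
  ]
}}

```text
clock: 7.38
tool_pos: [0.4627, 0.2548, 0.0546]
ee_rot: [0.0, 0.618, 0.786, 0.0]
wrist_force: [-0.2, 0.5, 0.6]
gripper_width: 0.0854
gripper_force: 0.0
```

```bash
python3 go.py .463 .255 .054 14.3
```

```text
pos [0.4627 0.2548 0.0546] yaw 13.7 tilt [ 1.e-04  1.e-04 -1.e+00] width 0.0854 F [-0.25  0.55  0.63] t 7.38
shift units [0.0002 0.0004 0.0008] turn z units -0.02 q [ 0.48  0.6   1.94 -0.    0.6   0.24]
```

{"api": "send_rows", "payload": {
  "increments": [
    [0,0,0,0,0,-0.02,0.5],
    [0,0,0,0,0,0,0],
    [0,0,0,0,0,0,-0.2],
    [0,0,0,0,0,0,-0.5],
    [0,0,0,0,0,0,-0.5],
    [0,0,0,0,0,0,-0.5],
    [0,0,-0.02,0,0,0,-0.5],
    [0,0,-0.04,0,0,0,-0.5],
    [0,0,-0.04,0,0,0,-0.5],
    [0,0,0,0,0,0,-0.5]
  ],
  "force": 50
}}

```text
clock: 8.62
tool_pos: [0.464, 0.2555, 0.132]
ee_rot: [0.001, 0.611, 0.791, 0.002]
wrist_force: [1.0, -0.7, -1.6]
gripper_width: 0.0388
gripper_force: 51.6
```

```bash
python3 go.py .556 .012 .14 11.3
```

```text
pos [0.464  0.2555 0.132 ] yaw 14.65 tilt [ 0.0042  0.0022 -1.    ] width 0.0388 F [ 1.   -0.65 -1.58] t 8.62
shift units [-0.3451  0.0367 -0.0109] turn z units 0.1115 q [0.48 0.46 1.92 0.   0.75 0.23]
```

{"api": "send_rows", "payload": {
  "increments": [
    [-0.03,0.003,-0.01,0,0,0,-0.5],
    [-0.05,0.006,0,0,0,0,-0.5],
    [-0.06,0.006,0,0,0,0,-0.5],
    [-0.06,0.006,0,0,0,0,-0.5],
    [-0.06,0.006,0,0,0,0,-0.5],
    [-0.05,0.005,0,0,0,0,-0.5],
    [-0.035,0.004,0,0,0,0.11,-0.5],
    [0,0,0,0,0,0,-0.5],
    [0,0,0,0,0,0,-0.5]
  ]
}}

```text
clock: 9.75
tool_pos: [0.5532, 0.0116, 0.1363]
ee_rot: [-0.001, 0.634, 0.774, -0.0]
wrist_force: [-0.6, 0.7, -2.4]
gripper_width: 0.039
gripper_force: 51.5
```

```bash
python3 go.py .5575 .0105 .108 11.3
```

```text
pos [0.5532 0.0116 0.1363] yaw 11.35 tilt [-1.9e-03  2.0e-04 -1.0e+00] width 0.039 F [-0.64  0.66 -2.41] t 9.75
shift units [-0.0025  0.0053  0.0377] turn z units 0.0018 q [-0.    0.48  1.86  0.    0.8  -0.2 ]
```

{"api": "send_rows", "payload": {
  "increments": [
    [-0.0025,0.0053,0.015,0,0,0,-0.5],
    [0,0,0.02,0,0,0,-0.5],
    [0,0,0.018,0,0,0,-0.5],
    [0,0,0,0,0,0,-0.5],
    [0,0,0,0,0,0,-0.5]
  ]
}}

```text
clock: 10.38
tool_pos: [0.5585, 0.0103, 0.0972]
ee_rot: [-0.0, 0.634, 0.774, -0.0]
wrist_force: [-0.1, -0.3, -1.9]
gripper_width: 0.0384
gripper_force: 51.3
```

```bash
python3 go.py .5575 .0105 .08 11.3; python3 - <<'E'
from h import *
a=cam('side'); b=cam('top')
W=np.zeros((600,800,3),np.uint8)
W[:440,:480]=cv2.resize(a['color'][185:273,225:321,::-1],(480,440),interpolation=cv2.INTER_CUBIC)
W[:312,480:]=cv2.resize(b['color'][146:250,222:329,::-1][:, :106],(320,312),interpolation=cv2.INTER_CUBIC)
cv2.imwrite('pics/ins.png',W)
E
```

```text
pos [0.5585 0.0103 0.0972] yaw 11.34 tilt [-2.e-04  0.e+00 -1.e+00] width 0.0384 F [-0.11 -0.26 -1.94] t 10.38
shift units [ 0.0005 -0.0012  0.0229] turn z units 0.0013 q [-0.    0.55  1.87  0.    0.72 -0.2 ]
```

View pics/ins.png

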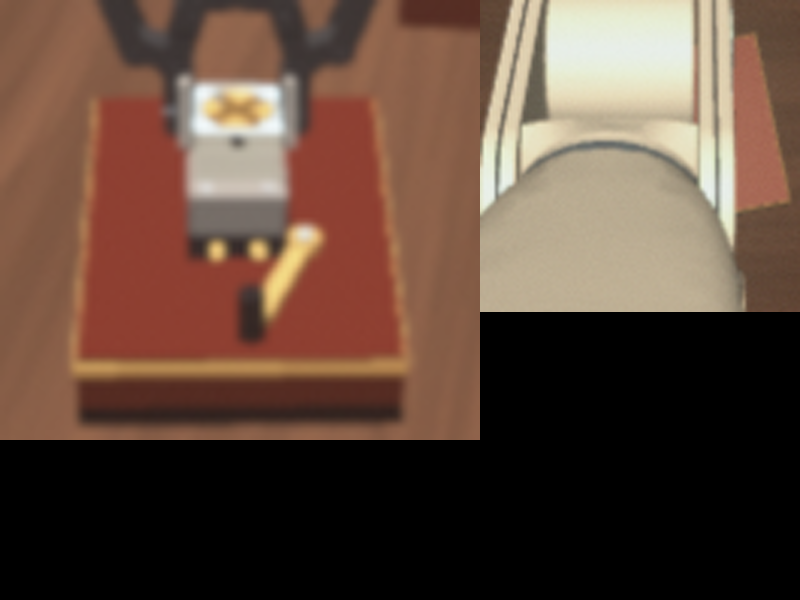

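Side crop: the block (x 187–288) lines up with the pocket mouth (188–290), and its bottom edge is just above the front lip (row 240 against 260). I'll lower it gently.

{"api": "send_rows", "payload": {
  "increments": [
    [0.0005,-0.001,0.005,0,0,0,-0.5],
    [0,0,0.004,0,0,0,-0.5],
    [0,0,0.004,0,0,0,-0.5],
    [0,0,0.004,0,0,0,-0.5],
    [0,0,0,0,0,0,-0.5]
  ]
}}

```text
clock: 11.1
tool_pos: [0.5574, 0.0104, 0.0842]
ee_rot: [-0.0, 0.634, 0.773, -0.0]
wrist_force: [0.2, -0.5, -3.1]
gripper_width: 0.0389
gripper_force: 51.4
```

```bash
python3 go.py .5575 .0105 .0644 11.3
```

```text
pos [0.5574 0.0104 0.0842] yaw 11.33 tilt [-6.e-04  0.e+00 -1.e+00] width 0.0389 F [ 0.15 -0.51 -3.07] t 11.1
shift units [0.0001 0.0001 0.0264] turn z units 0.0011 q [-0.    0.57  1.87  0.    0.7  -0.2 ]
```

{"api": "send_rows", "payload": {
  "increments": [
    [0,0,0.006,0,0,0,-0.5],
    [0,0,0.006,0,0,0,-0.5],
    [0,0,0.006,0,0,0,-0.5],
    [0,0,0.005,0,0,0,-0.5],
    [0,0,0.003,0,0,0,-0.5],
    [0,0,0.0015,0,0,0,-0.5],
    [0,0,0,0,0,0,-0.5]
  ]
}}

```text
clock: 11.98
tool_pos: [0.5576, 0.0104, 0.0649]
ee_rot: [-0.0, 0.634, 0.773, -0.0]
wrist_force: [-4.1, 0.9, 9.0]
gripper_width: 0.0391
gripper_force: 52.7
```

```bash
python3 go.py .5575 .0105 .0644 11.3
```

```text
pos [0.5576 0.0104 0.0649] yaw 11.34 tilt [-2.e-04 -0.e+00 -1.e+00] width 0.0391 F [-4.11  0.93  8.98] t 11.97
shift units [ 0.0001 -0.0001  0.0006] turn z units 0.0012 q [-0.    0.61  1.87 -0.    0.66 -0.2 ]
```

Seated: z matches within 1 mm of nominal. Now I'll release, rise, and turn a quarter for the lever knob, which should be at about (0.533,0.102).

{"api": "send_rows", "payload": {
  "increments": [
    [0,0,0,0,0,0,0.3],
    [0,0,0,0,0,0,1],
    [0,0,0,0,0,0,1],
    [0,0,-0.03,0,0,0,1],
    [0,0,-0.04,0,0,0,1],
    [0,0,-0.02,0,0,-0.33,1],
    [0,0,0,0,0,-0.33,1],
    [0,0,0,0,0,-0.33,1],
    [0,0,0,0,0,-0.33,1],
    [0,0,0,0,0,-0.33,1],
    [0,0,0,0,0,-0.33,1],
    [0,0,0,0,0,-0.33,1]
  ]
}}

```text
clock: 13.48
tool_pos: [0.5576, 0.0104, 0.1314]
ee_rot: [-0.0, 0.079, 0.997, 0.0]
wrist_force: [-0.6, -0.0, -0.3]
gripper_width: 0.0852
gripper_force: 0.0
```

{"api": "send_rows", "payload": {
  "increments": [
    [0,0,0,0,0,-0.33,1],
    [0,0,0,0,0,-0.33,1],
    [0,0,0,0,0,0,1]
  ]
}}

```text
clock: 13.85
tool_pos: [0.5576, 0.0104, 0.1314]
ee_rot: [-0.0, -0.09, 0.996, 0.0]
wrist_force: [-0.3, -0.3, -0.1]
gripper_width: 0.0855
gripper_force: 0.0
```

```bash
python3 go.py .533 .102 .100 101.3; python3 - <<'E'
from h import *
from m2 import rectof,win
c=cam('side'); P=cloud(c); w=win(235,185,312,272); m=w&(P[...,2]>.05)&(P[...,2]<.07)
n,l,st,ce=cv2.connectedComponentsWithStats(m.astype(np.uint8))
for i in range(1,n):
    if st[i,4]>5: q=P[l==i]; print(st[i],q.mean(0).round(4),np.percentile(q[:,2],95))
E
```

```text
pos [0.5576 0.0104 0.1314] yaw 100.35 tilt [-1.e-04  0.e+00 -1.e+00] width 0.0855 F [-0.29 -0.3  -0.11] t 13.85
shift units [0.0103 0.126  0.0418] turn z units -0.0318 q [-0.    0.5   1.86  0.    0.79 -1.75]
[263 215  18  14 232] [0.5575 0.019  0.0587] 0.06232931530092134
[272 242   6   8  42] [0.5343 0.1088 0.0575] 0.06248511058026205
```

{"api": "send_rows", "payload": {
  "increments": [
    [0.002,0.026,0,0,0,-0.03,1],
    [0.003,0.04,0,0,0,0,1],
    [0.003,0.04,0,0,0,0,1],
    [0.002,0.02,0.02,0,0,0,1],
    [0,0,0.03,0,0,0,1],
    [0,0,0.02,0,0,0,1],
    [0,0,0.015,0,0,0,1],
    [0,0,0,0,0,0,0],
    [0,0,0,0,0,0,-0.8],
    [0,0,0,0,0,0,-1],
    [0,0,0,0,0,0,-1],
    [0,0,0,0,0,0,-1]
  ],
  "force": 20
}}

```text
clock: 15.4
tool_pos: [0.5329, 0.1027, 0.0684]
ee_rot: [0.001, -0.098, 0.995, 0.001]
wrist_force: [0.7, 6.7, 0.8]
gripper_width: 0.011
gripper_force: 21.0
```

```bash
python3 - <<'E'
from go import *
s=ctrl.read_state(); p=np.array(s['tool_pos']); print(p.round(4),s['gripper_width'],s['wrist_force'])
piv=np.array([.5228,.0311]); v=p[:2]-piv; print(np.linalg.norm(v),np.degrees(np.arctan2(v[1],v[0]))-11.33)
a0=np.arctan2(v[1],v[0]); a1=np.radians(11.33); r=.072
w,a,b,d=s['ee_rot']; M=R.from_quat([a,b,d,w]).as_matrix(); last=p[:2]
for t in np.linspace(a0,a1,15)[1:]:
    g=piv+r*np.array([np.cos(t),np.sin(t)]); print((M.T@np.r_[g-last,0]/.75).round(4)); last=g
E
```

```text
[0.5329 0.1027 0.0684] 0.01098512109624117 [0.74181404 6.72268321 0.814699  ]
0.07227806926388321 70.625957099098
[-0.0077 -0.0035  0.    ]
[-0.0075 -0.0038  0.    ]
[-0.0072 -0.0045  0.    ]
[-0.0067 -0.0051  0.    ]
[-0.0063 -0.0057  0.    ]
[-0.0058 -0.0062  0.    ]
[-0.0052 -0.0067  0.    ]
[-0.0046 -0.0071  0.    ]
[-0.0039 -0.0075  0.    ]
[-0.0033 -0.0078 -0.    ]
[-0.0026 -0.008  -0.    ]
[-0.0019 -0.0082 -0.    ]
[-0.0011 -0.0084 -0.    ]
[-0.0004 -0.0084 -0.    ]
```

{"api": "send_rows", "payload": {
  "increments": [
    [-0.0077,-0.0035,0,0,0,0,-1],
    [-0.0075,-0.0038,0,0,0,0,-1],
    [-0.0072,-0.0045,0,0,0,0,-1],
    [-0.0067,-0.0051,0,0,0,0,-1],
    [-0.0063,-0.0057,0,0,0,0,-1],
    [-0.0058,-0.0062,0,0,0,0,-1],
    [-0.0052,-0.0067,0,0,0,0,-1],
    [-0.0046,-0.0071,0,0,0,0,-1],
    [-0.0039,-0.0075,0,0,0,0,-1],
    [-0.0033,-0.0078,0,0,0,0,-1],
    [-0.0026,-0.008,0,0,0,0,-1],
    [-0.0019,-0.0082,0,0,0,0,-1]
  ]
}}

```text
clock: 16.9
tool_pos: [0.591, 0.0572, 0.0685]
ee_rot: [0.002, -0.099, 0.995, 0.0]
wrist_force: [2.2, 2.6, -1.9]
gripper_width: 0.0107
gripper_force: 20.8
```

{"api": "send_rows", "payload": {
  "increments": [
    [-0.0011,-0.0084,0,0,0,0,-1],
    [-0.0004,-0.0084,0,0,0,0,-1],
    [0,-0.002,0,0,0,0,-1],
    [0,0,0,0,0,0,-1],
    [0,0,0,0,0,0,-1]
  ]
}}

```text
clock: 17.52
tool_pos: [0.5934, 0.0454, 0.0683]
ee_rot: [0.001, -0.098, 0.995, 0.002]
wrist_force: [0.6, 17.1, 2.7]
gripper_width: 0.011
gripper_force: 21.5
```

```bash
python3 - <<'E'
from go import *
s=ctrl.read_state(); p=np.array(s['tool_pos']); print(p.round(4),s['gripper_width'],s['wrist_force'])
piv=np.array([.5228,.0311]); v=p[:2]-piv; print(np.linalg.norm(v),np.degrees(np.arctan2(v[1],v[0]))-11.33)
E
```

```text
[0.5934 0.0454 0.0683] 0.010962922865433775 [ 0.6496015  17.10287187  2.70084597]
0.07200568052196453 0.11791912130134996
```

{"api": "send_rows", "payload": {
  "increments": [
    [0,0.001,0,0,0,0,-0.4],
    [0,0,0,0,0,0,0],
    [0,0,-0.02,0,0,0,0.2],
    [0,0,-0.04,0,0,0,0.5],
    [0,0,-0.04,0,0,0,1],
    [0,0,-0.03,0,0,0,1],
    [0,0,0,0,0,0,1]
  ]
}}

```text
clock: 18.4
tool_pos: [0.5941, 0.0432, 0.1678]
ee_rot: [0.002, -0.099, 0.995, -0.0]
wrist_force: [0.3, -0.2, 0.0]
gripper_width: 0.0852
gripper_force: 0.0
```

```bash
python3 go.py .4779 -.2907 .165 49.2
```

```text
pos [0.5941 0.0432 0.1678] yaw 101.31 tilt [ 4.5e-03  1.0e-04 -1.0e+00] width 0.0852 F [ 0.27 -0.16  0.01] t 18.4
shift units [ 0.2392 -0.4062  0.0031] turn z units 1.7369 q [ 0.05  0.49  1.76 -0.    0.89 -1.72]
```

{"api": "send_rows", "payload": {
  "increments": [
    [0.02,-0.03,0,0,0,0,1],
    [0.035,-0.06,0,0,0,0,1],
    [0.035,-0.06,0,0,0,0,1],
    [0.035,-0.06,0,0,0,0,1],
    [0.035,-0.06,0,0,0,0,1],
    [0.035,-0.06,0,0,0,0,1],
    [0.03,-0.05,0,0,0,0,1],
    [0.014,-0.026,0,0,0,0.337,1],
    [0,0,0,0,0,0.35,1],
    [0,0,0,0,0,0.35,1],
    [0,0,0,0,0,0.35,1],
    [0,0,0,0,0,0.35,1]
  ]
}}

```text
clock: 19.9
tool_pos: [0.4761, -0.2901, 0.1644]
ee_rot: [-0.001, 0.351, 0.936, 0.0]
wrist_force: [0.3, -0.1, 0.5]
gripper_width: 0.0856
gripper_force: 0.0
```

```bash
python3 go.py .4779 -.2907 .09 49.2;  python3 - <<'E'
from h import *
from m2 import rectof,win
a=cam('top'); b=cam('side')
W=np.zeros((560,800,3),np.uint8)
W[:340,:400]=cv2.resize(a['color'][170:204,256:296,::-1],(400,340),interpolation=cv2.INTER_CUBIC)
W[:350,400:]=cv2.resize(b['color'][205:240,255:295,::-1],(400,350),interpolation=cv2.INTER_CUBIC)
cv2.imwrite('pics/hub.png',W)
for n,c in(('top',a),('side',b)):
    print(n,[proj(c,[.5575+.02*i,.0105+.02*j,.061])[0].round(1).tolist() for i,j in((0,0),(1,0),(0,1))])
    P=cloud(c); hsv=cv2.cvtColor(c['color'],cv2.COLOR_RGB2HSV).astype(int); H,S,V=[hsv[...,i] for i in range(3)]
    u,v=proj(c,[.5575,.0105,.061])[0].astype(int); w=win(u-15,v-13,u+15,v+13)
    m=w&(P[...,2]>.053)&(P[...,2]<.07); rectof(c,m,.061,n+' tower')
E
```

```text
pos [ 0.4761 -0.2901  0.1644] yaw 48.85 tilt [-1.4e-03  8.0e-04 -1.0e+00] width 0.0856 F [ 0.3  -0.1   0.49] t 19.9
shift units [-0.0025  0.001   0.0992] turn z units -0.0115 q [-0.57  0.45  1.84 -0.    0.86 -1.42]
top [[274.4, 191.2], [274.4, 183.0], [266.1, 191.2]]
top tower 64 rect [555.2   8.2] [41.  40.2] 11.3 cen 555.5 8.0
side [[272.3, 218.3], [263.8, 217.4], [270.7, 223.0]]
side tower 54 rect [557.2  21.5] [39.3 50.2] 10.7 cen 557.3 21.0
```

View pics/hub.png

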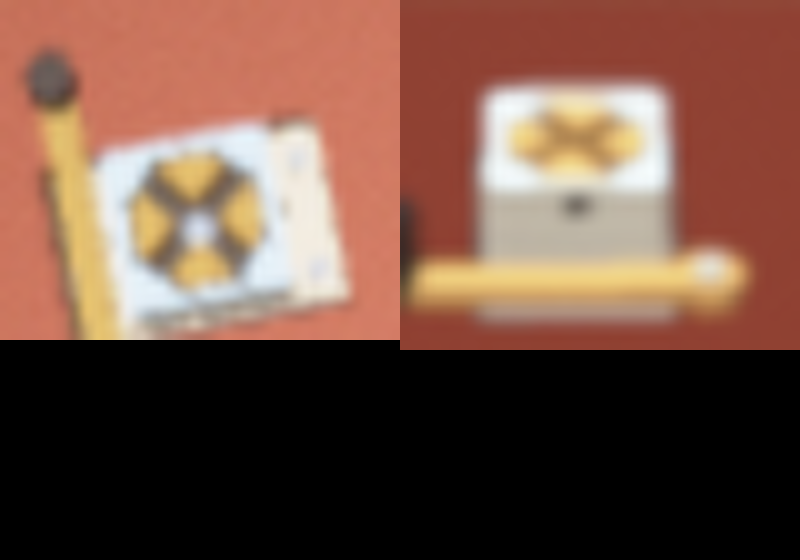

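The top crop shows the lever shut across the shoulder, with its knob at crop (50,80). The hub is centred at about crop (197,222) with slots at about ±45° in the image. I'll measure the slot phase numerically.

```bash
python3 - <<'E'
from h import *
for n in('top','side'):
    A=[]
    for rep in range(3):
        c=cam(n); bias=np.array([-1.3,-1.2]) if n=='top' else np.array([-.2,3.4])
        u,v=proj(c,[.5575+bias[0]/1e3,.0105+bias[1]/1e3,.061])[0]
        g=np.mgrid[-18:18.1:.5,-18:18.1:.5].reshape(2,-1).T
        img=c['color'].astype(np.float32)
        def samp(cx,cy):
            p=proj(c,np.c_[g[:,0]/1e3+cx,g[:,1]/1e3+cy,np.full(len(g),.061)]).astype(np.float32)
            return cv2.remap(img,p[:,0].reshape(-1,1),p[:,1].reshape(-1,1),cv2.INTER_CUBIC).reshape(-1,3)
        # centre: yellowness centroid
        cx,cy=.5575+bias[0]/1e3,.0105+bias[1]/1e3
        for _ in range(6):
            s=samp(cx,cy); y=np.clip((s[:,0]-s[:,2]),0,None)*(np.hypot(*g.T)<17); d=(g*y[:,None]).sum(0)/y.sum(); cx+=d[0]/1e3; cy+=d[1]/1e3
        r=np.hypot(*g.T); k=(r>7)&(r<14); s=samp(cx,cy)
        th=np.arctan2(g[:,1],g[:,0]); z=((s[:,0]-s[:,2]-(s[:,0]-s[:,2])[k].mean())*np.exp(4j*th))[k].sum()
        A.append((np.degrees(np.angle(z))/4+45)%90)
    print(n,'centre',round(cx*1e3,1),round(cy*1e3,1),'unbiased',cx*1e3-bias[0],cy*1e3-bias[1],'slot angle',np.round(A,1))
E
```

```text
top centre 557.0 8.8 unbiased 558.3106057798065 9.987814223204886 slot angle [50.4 50.6 50.6]
side centre 557.8 11.8 unbiased 558.0260308694236 8.431259302090298 slot angle [52.3 52.4 52.4]
```

{"api": "send_rows", "payload": {
  "increments": [
    [-0.0025,0.001,0.03,0,0,-0.012,1],
    [0,0,0.03,0,0,0,1],
    [0,0,0.025,0,0,0,1],
    [0,0,0,0,0,0,1]
  ]
}}

```text
clock: 20.8
tool_pos: [0.4779, -0.2903, 0.1001]
ee_rot: [-0.001, 0.345, 0.939, 0.0]
wrist_force: [-1.0, 0.2, 0.9]
gripper_width: 0.0853
gripper_force: 0.0
```

{"api": "send_rows", "payload": {
  "increments": [
    [0,0,0.0187,0,0,-0.02,1],
    [0,0,0,0,0,0,0.3],
    [0,0,0,0,0,0,-0.2],
    [0,0,0,0,0,0,-0.6],
    [0,0,0,0,0,0,-0.8],
    [0,0,0,0,0,0,-0.8],
    [0,0,0,0,0,0,-0.8]
  ],
  "force": 30
}}

```text
clock: 21.68
tool_pos: [0.479, -0.2911, 0.0879]
ee_rot: [0.0, 0.341, 0.94, -0.0]
wrist_force: [-0.4, -0.1, 5.2]
gripper_width: 0.026
gripper_force: 31.5
```

```bash
python3 go.py .4779 -.2907 .086 50
```

```text
pos [ 0.479  -0.2911  0.0879] yaw 50.18 tilt [ 6.e-04 -5.e-04 -1.e+00] width 0.026 F [-0.37 -0.14  5.23] t 21.68
shift units [ 0.0014 -0.0005  0.0026] turn z units 0.006 q [-0.57  0.57  1.86 -0.    0.71 -1.44]
```

{"api": "send_rows", "payload": {
  "increments": [
    [0,0,0,0,0,0,-0.8],
    [0,0,-0.02,0,0,0,-0.8],
    [0,0,-0.04,0,0,0,-0.8],
    [0,0,-0.04,0,0,0,-0.8],
    [0,0,-0.01,0,0,0,-0.8],
    [0,0,0,0,0,0,-0.8]
  ],
  "force": 70
}}

```text
clock: 22.42
tool_pos: [0.4787, -0.2908, 0.1701]
ee_rot: [0.0, 0.341, 0.94, -0.0]
wrist_force: [0.5, 0.3, -1.2]
gripper_width: 0.025
gripper_force: 68.6
```

```bash
python3 go.py .5577 .0101 .165 51.4; python3 - <<'E'
from h import *
c=cam('side'); p=np.array(ctrl.read_state()['tool_pos']); P=[p-[0,0,.078],p-[0,0,.054],p]
uv=proj(c,P); print(uv); u,v=uv[1].astype(int)
cv2.imwrite('pics/stem.png',cv2.resize(c['color'][v-40:v+30,u-40:u+40,::-1],None,fx=8,fy=8,interpolation=cv2.INTER_CUBIC)); print(u-40,v-40)
E
```

```text
pos [ 0.4787 -0.2908  0.1701] yaw 50.18 tilt [ 6.e-04 -3.e-04 -1.e+00] width 0.025 F [ 0.5   0.35 -1.17] t 22.43
shift units [0.1761 0.3756 0.0068] turn z units -0.0405 q [-0.57  0.44  1.83  0.    0.87 -1.44]
[[319.85212146 155.27000988]
 [320.34483203 147.38131431]
 [321.49111605 129.03068667]]
280 107
```

View pics/stem.png

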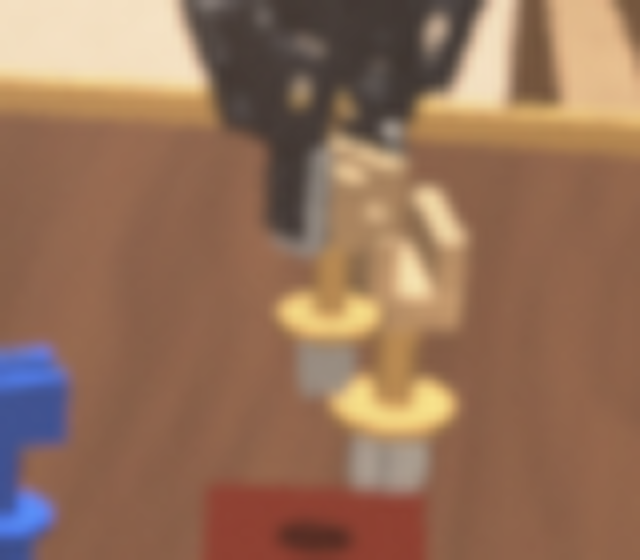

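The crop shows the stem held upright. Its collar centre is at about (321,146.4) against a projected (320.3,147.4), so it is centred. Moving to above the hub.

{"api": "send_rows", "payload": {
  "increments": [
    [0.01,0.02,0,0,0,0,-0.8],
    [0.025,0.053,0,0,0,0,-0.8],
    [0.03,0.064,0,0,0,0,-0.8],
    [0.03,0.064,0,0,0,0,-0.8],
    [0.03,0.064,0,0,0,0,-0.8],
    [0.026,0.055,0,0,0,0,-0.8],
    [0.016,0.035,0,0,0,0,-0.8],
    [0.009,0.02,0,0,0,-0.04,-0.8],
    [0,0,0,0,0,0,-0.8],
    [0,0,0,0,0,0,-0.8]
  ]
}}

```text
clock: 23.72
tool_pos: [0.557, 0.009, 0.1696]
ee_rot: [-0.0, 0.331, 0.944, -0.0]
wrist_force: [0.1, 0.2, -1.4]
gripper_width: 0.0251
gripper_force: 68.7
```

```bash
python3 go.py .5577 .0101 .145 51.4; python3 - <<'E'
from h import *
c=cam('side'); p=np.array(ctrl.read_state()['tool_pos'])
# collar and hub centres in side view
P=cloud(c); hsv=cv2.cvtColor(c['color'],cv2.COLOR_RGB2HSV).astype(int); H,S,V=[hsv[...,i] for i in range(3)]
uv=proj(c,[p-[0,0,.049],[p[0],p[1],.061]]); print(uv)
m=((H>15)&(H<35)&(S>90)&(V>120)); m[:int(uv[0,1])-12]=0;m[int(uv[1,1])+14:]=0;m[:,:255]=0;m[:,292:]=0
n,l,st,ce=cv2.connectedComponentsWithStats(m.astype(np.uint8))
print(*[(st[i].tolist(),ce[i].round(1)) for i in range(1,n) if st[i,4]>5],sep='\n')
E
```

```text
pos [0.557  0.009  0.1696] yaw 51.35 tilt [-9.e-04 -3.e-04 -1.e+00] width 0.0251 F [ 0.06  0.25 -1.37] t 23.73
shift units [0.0002 0.0018 0.0328] turn z units -0.0016 q [-0.01  0.44  1.84 -0.    0.86 -0.9 ]
[[272.7197361  195.42121954]
 [272.68027159 217.90842372]]
([265, 188, 17, 14, 149], array([273.2, 195.8]))
([267, 216, 12, 6, 54], array([272.2, 218.7]))
```

{"api": "send_rows", "payload": {
  "increments": [
    [0.0002,0.0018,0.015,0,0,0,-0.8],
    [0,0,0.015,0,0,0,-0.8],
    [0,0,0.007,0,0,0,-0.8],
    [0,0,0.005,0,0,0,-0.8],
    [0,0,0.004,0,0,0,-0.8],
    [0,0,0,0,0,0,-0.8]
  ]
}}

```text
clock: 24.52
tool_pos: [0.5582, 0.0109, 0.1354]
ee_rot: [-0.0, 0.331, 0.944, -0.0]
wrist_force: [0.1, 0.2, -1.4]
gripper_width: 0.0252
gripper_force: 68.7
```

```bash
python3 go.py .5577 .0101 .115 51.4
```

```text
pos [0.5582 0.0109 0.1354] yaw 51.39 tilt [-0. -0. -1.] width 0.0252 F [ 0.1   0.17 -1.38] t 24.52
shift units [-0.0001 -0.0012  0.0271] turn z units -0.0003 q [-0.    0.49  1.85 -0.    0.8  -0.9 ]
```

{"api": "send_rows", "payload": {
  "increments": [
    [0,-0.0005,0.004,0,0,0,-0.8],
    [0,0,0.004,0,0,0,-0.8],
    [0,0,0.004,0,0,0,-0.8],
    [0,0,0,0,0,0,-0.8]
  ]
}}

```text
clock: 25.02
tool_pos: [0.558, 0.0105, 0.1262]
ee_rot: [0.0, 0.331, 0.944, -0.0]
wrist_force: [1.4, -1.2, -1.7]
gripper_width: 0.0253
gripper_force: 68.8
```

```bash
python3 go.py .5577 .0101 .115 51.4
```

```text
pos [0.558  0.0105 0.1262] yaw 51.38 tilt [ 0. -0. -1.] width 0.0253 F [ 1.35 -1.25 -1.7 ] t 25.02
shift units [-0.     -0.0007  0.015 ] turn z units -0.0006 q [-0.    0.51  1.86 -0.    0.78 -0.9 ]
```

{"api": "send_rows", "payload": {
  "increments": [
    [0,0,0.004,0,0,0,-0.8],
    [0,0,0.004,0,0,0,-0.8],
    [0,0,0.004,0,0,0,-0.8],
    [0,0,0.003,0,0,0,-0.8],
    [0,0,0,0,0,0,-0.8],
    [0,0,0,0,0,0,-0.8]
  ]
}}

```text
clock: 25.78
tool_pos: [0.5582, 0.0105, 0.1155]
ee_rot: [0.0, 0.331, 0.944, 0.0]
wrist_force: [0.7, -1.7, 4.7]
gripper_width: 0.0252
gripper_force: 69.5
```

```bash
python3 go.py .5577 .0101 .115 51.4
```

```text
pos [0.5582 0.0105 0.1155] yaw 51.38 tilt [ 7.e-04 -0.e+00 -1.e+00] width 0.0252 F [ 0.71 -1.73  4.73] t 25.77
shift units [ 0.0002 -0.0009  0.0006] turn z units -0.0006 q [-0.    0.52  1.86 -0.    0.76 -0.9 ]
```

{"api": "send_rows", "payload": {
  "increments": [
    [0,0,0.0015,0,0,0,-0.8],
    [0,0,0.0015,0,0,0,-0.8],
    [0,0,0.001,0,0,0,-0.8],
    [0,0,0,0,0,0,-0.8],
    [0,0,0,0,0,0,-0.8]
  ],
  "force": 90
}}

```text
clock: 26.4
tool_pos: [0.5586, 0.0104, 0.1149]
ee_rot: [0.001, 0.331, 0.944, 0.0]
wrist_force: [-7.1, -2.8, 30.0]
gripper_width: 0.025
gripper_force: 92.7
```

```bash
python3 go.py .5577 .0101 .115 51.4; python3 - <<'E'
from h import *
c=cam('side'); p=np.array(ctrl.read_state()['tool_pos'])
u,v=proj(c,[p[0],p[1],.07])[0].astype(int)
cv2.imwrite('pics/home.png',cv2.resize(c['color'][v-30:v+30,u-35:u+35,::-1],None,fx=9,fy=9,interpolation=cv2.INTER_CUBIC))
E
```

```text
pos [0.5586 0.0104 0.1149] yaw 51.39 tilt [ 1.5e-03 -2.0e-04 -1.0e+00] width 0.025 F [-7.12 -2.83 30.01] t 26.4
shift units [ 0.0006 -0.0011 -0.0001] turn z units -0.0003 q [-0.    0.52  1.86 -0.    0.75 -0.9 ]
```

View pics/home.png

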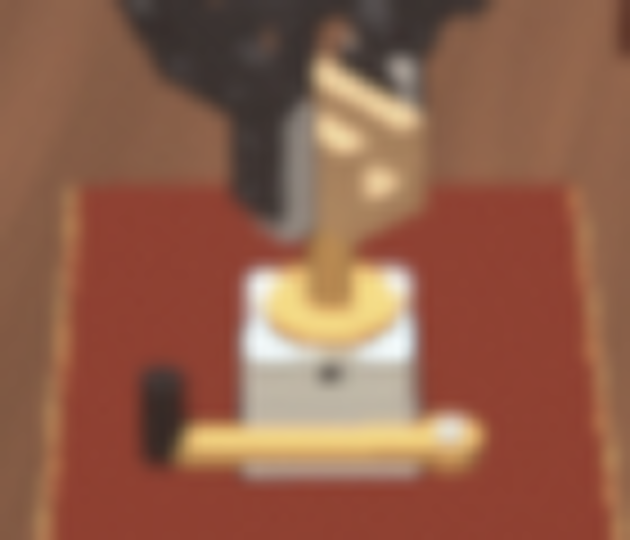

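The collar lies flush on the hub with the lever shut, and force rose to 30 N at the stop. I'll ease off slightly and check it's steady.

{"api": "send_rows", "payload": {
  "increments": [
    [0,0,-0.001,0,0,0,-0.8],
    [0,0,0,0,0,0,-0.8],
    [0,0,0,0,0,0,-0.8],
    [0,0,0,0,0,0,-0.8],
    [0,0,0,0,0,0,-0.8],
    [0,0,0,0,0,0,-0.8]
  ]
}}

```text
clock: 27.2
tool_pos: [0.5585, 0.0104, 0.115]
ee_rot: [0.001, 0.331, 0.944, 0.0]
wrist_force: [-4.5, -1.4, 22.9]
gripper_width: 0.0252
gripper_force: 91.2
```

```bash
python3 -c "
from station import ctrl
print(ctrl.close_job())"
```

```text
the job is handed in; nothing more can be done
None
```

I handed the job in at about 27 s with the unit seated, the lever shut against its stop, and the stem meshed and held home against the hub at about 23 N. I did not move the coins, cup or cased striker; the hand-in gave no verdict back.

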